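# Lock up a casting mould and proof-pull it

### The job

Get the pink casting mould locked up and proof-pulled: put the brush that lies on it into the grey tray, push the end gate shut until it clicks home on its catch, and lay every loose retaining bar crosswise over the mould, flat on both side rails and none on top of another. Only when all that is done, draw the spring gauge's black handle out until its pointer stands at the brass rider on the scale, keep it there for two seconds, then let the gauge go all the way back in. Leave the other things on the bench where they are.

Things in the scene. Friction and masses are not known exactly. Their poses are not given: they have to be found in the camera images.
- mould: fixed mould station. Origin: centre of the mould, on the bench; x across, y along it. Base board z 0-12 mm, x -75..85, y -335..165. Two aluminium side rails at x = -60 and +60, 20 mm thick, 270 long (y -135..135), tops at z = 70; pink silicone block between them, top z = 64. Bars go across the rails, along x. The gate closes the +y end, the draw gauge sticks out of the -y end
- gate (a joint): angle of the end gate, rad: 0 = shut on the catch, grows as the free edge swings away from the mould (max 1.3); stays where left. Plywood panel 140 mm from hinge to free edge, 12 mm thick, z 24 to 90 mm. A sprung catch under the free edge resists with about 5 N near 0.1 rad; under 0.05 rad it snaps the gate to 0
- gate_hinge (a point): point on the gate's upright hinge axis, 57 mm above the bench (mould x 70, y 135 mm), in the plane of the gate's inner face. Its frame turns with the gate: -x runs along the panel to the free edge, +y is the outward normal (outer face at y = 12 mm); push that face towards -y
- gate_edge (a point): the gate's free edge, on the outer face, 57 mm above the bench (140 mm from the hinge axis)
- gauge (a joint): how far the spring gauge's slide is drawn out, m: 0 = fully home, at most 0.110. It slides along the mould's -y. The spring pulls back with about 3 N at 0 and 11 N at 0.09 and takes it home by itself when let go
- gauge_grip (a point): grip point of the gauge's black handle, 78 mm above the bench: an upright plate 50 mm wide (mould x), 14 thick (mould y), z 20 to 95 mm. Its 12 mm rod (z 32) enters a barrel (top z 48) that ends 18 mm behind the handle; the mould's end wall (70 mm high) is 75 mm behind it when home. Pinch it from above, fingers either side in mould y
- gauge_pointer (a point): the point of the gauge's steel pointer, which moves with the handle, 49 mm above the bench over the scale bar (the bar is at mould x 43 to 67 mm, top at z = 36 mm)
- rider: brass rider fixed on the scale bar, 32 x 8 x 8 mm with a small upright fin: the mark for the pull, 50 to 85 mm out, different each time. Origin at its middle (mould x 55 mm), axes as the mould's; the pointer is at the mark when its mould-y equals the rider's
- tray: fixed grey open tray, 200 (x) x 110 (y) x 35 mm, walls and floor 5 mm. Origin: centre of its underside
- brush: flat brush, 161 mm along x (-80..81): wooden handle 22 mm wide, 20 high (x -80..20), steel band, white bristle block 40 wide, 14 high (x 35..81). Origin on the underside, near its centre of mass; grip the handle at x about -8 mm. At first it lies along the mould on the pink block
- bar1: retaining bar, plain aluminium, 170 (x) x 24 (y) x 20 (z) mm, 0.16 kg, plain metal with two dark dots on top. Origin: centre of its underside. Two to four of the bars are present; the others are None
- bar2: retaining bar, plain aluminium, 170 (x) x 24 (y) x 20 (z) mm, 0.16 kg, plain metal with two dark dots on top. Origin: centre of its underside. Two to four of the bars are present; the others are None
- bar3: retaining bar, plain aluminium, 170 (x) x 24 (y) x 20 (z) mm, 0.16 kg, plain metal with two dark dots on top. Origin: centre of its underside. Two to four of the bars are present; the others are None
- bar4: retaining bar, plain aluminium, 170 (x) x 24 (y) x 20 (z) mm, 0.16 kg, plain metal with two dark dots on top. Origin: centre of its underside. Two to four of the bars are present; the others are None
- spraycan: white can, 60 mm across, 120 mm high; bystander, leave alone. Origin: centre of its underside
- wax1: wax block 110 x 80 x 60 mm; bystander, leave alone. Origin: centre of its underside
- wax2: wax block 80 x 70 x 50 mm; bystander, leave alone. Origin: centre of its underside
- pot: steel pot, 110 mm across, 60 mm high; bystander, leave alone. Origin: centre of its underside
- jar: amber jar, 56 mm across, 45 mm high; bystander, leave alone. Origin: centre of its underside
- cup: white cup, 52 mm across, 45 mm high; bystander, leave alone. Origin: centre of its underside
- wedge: wooden offcut 100 x 40 x 30 mm; bystander, leave alone. Origin: centre of its underside
There are look-alikes about, which are no part of the job. There is more than one size of the tray; the job needs the larger. What is shaped like the bar1 but blue is not meant.

How it is judged (in metres and radians):
On the way, in this order (a step that is already met when the one before it is completed fails the run):
1. brush in the tray, gate seated, every present bar flat across both rails (x of brush in the frame of tray between -0.05 and 0.05 m and y of brush in the frame of tray between -0.04 and 0.04 m and z of brush in the frame of tray between -0.005 and 0.016 m and value of joint gate below 0.025 rad and x of bar1 in the frame of mould between -0.022 and 0.022 m and y of bar1 in the frame of mould between -0.125 and 0.125 m and z of bar1 in the frame of mould between 0.062 and 0.077 m and angle between each of bar1, bar2, bar3, bar4's own z axis and vertical below 0.08 rad and angle between the x axis of each of bar1, bar2, bar3, bar4 and the x axis of mould, either way round below 0.22 rad and x of bar2 in the frame of mould between -0.022 and 0.022 m and y of bar2 in the frame of mould between -0.125 and 0.125 m and z of bar2 in the frame of mould between 0.062 and 0.077 m and x of bar3 in the frame of mould between -0.022 and 0.022 m and y of bar3 in the frame of mould between -0.125 and 0.125 m and z of bar3 in the frame of mould between 0.062 and 0.077 m and x of bar4 in the frame of mould between -0.022 and 0.022 m and y of bar4 in the frame of mould between -0.125 and 0.125 m and z of bar4 in the frame of mould between 0.062 and 0.077 m), for 0.2 s.
2. gauge pointer held at the rider, within 6 mm, for 1.5 s (y of gauge_pointer in the frame of rider between -0.006 and 0.006 m), for 1.5 s.
3. gauge fully home again (value of joint gauge below 0.006 m), for 0.2 s.
At the end, for the whole second after the job is handed in: Brush lying in the tray; gate on its catch (< 0.025 rad); every present bar at rest, flat on both rails (centre within 22 mm of the middle line and 125 mm along it, square within 0.22 rad, underside 62 to 77 mm high); gauge home (< 6 mm) (all of step 1 and value of joint gauge below 0.006 m and linear speed of each of bar1, bar2, bar3, bar4, brush below 0.02 m/s); the robot touches nothing.
It fails at once if a bystander is moved more than 5 cm (distance of any of spraycan, wax1, wax2, pot, jar, cup, wedge from where it was at the start of the episode above 0.05 m).
Of bar1, bar2, bar3, bar4 only 2 to 4 are there at a start; the rules pass over those that are not, and their reading is None.
At some moment in a run one of bar1, bar2, bar3, bar4, brush may be knocked a few centimetres aside while the robot is not near it.
Once in a run the grip may slacken for a moment while it holds something.
It also fails if it takes over 210 s, if anything falls off the work surface, if the arm or the gripper's body presses on something with over 40 N, if the wrist force passes 120 N, or if a joint passes its speed limit or range.

### The arm

A 7-joint arm with a two-finger parallel gripper is mounted at the origin on the work surface. World frame = base frame: x ahead of the robot, y to its left, z up, the work surface at z = 0. Lengths are in mm, angles in rad, forces in N, time in s.
With the tool pointing down it reaches from about 400 to 900 mm from the base axis. Payload 5.5 kg.
Tool frame: the origin (TCP) lies midway between the tips of the shut fingers; the grasp point (between the pads) lies 19 mm behind it; z points along the fingers, y is the line along which they close (so a half turn about z gives the same grasp; the last joint's range is limited). The gripper opens to 85 mm and grips with 20 to 120 N. Pads are 22 mm wide; open, the fingers measure 114 mm over their backs; the gripper's body (76 mm by 85 mm) begins 54 mm behind the grasp point. The pads swing forward as they close: fully open they stand 13 mm farther back than shut.
Start: joints at [1.45, 0.501, -0.427, 1.55, 0.221, 1.138, -0.21], TCP at [243.423, -602.698, 231.31] pointing down, gripper open.
Joint ranges: [-2.88, 2.88], [-0.31, 2.03], [-1.54, 1.56], [0.2, 2.42], [-1.41, 4.55], [0.19, 2.02], [-2.57, 2.57]. Speed limits (rad/s): [2.57, 2.57, 3.14, 3.14, 3.14, 3.14, 3.14].

### API

Orientations are given as a unit quaternion [x, y, z, w].
In Python, from workcell import status, grab_frame, hand_in gives the robot as it stands.
- The arm moves only by the tool step_arm, never from a script. Its argument "targets" is a list of rows, each an object with "grip": the opening, from -1 (shut) to 1 (fully open); "translation": the shift along the tool's x, y, z in mm, a list of three; "angular": the turn, a rotation vector about the tool's x, y, z in degrees, a list of three. A call has 1 to 8 rows; each row is the pose to reach, as a shift and turn from the pose commanded when the call began, along the tool's axes at that moment; what a row does not reach only later rows make up. A row lasts 1/8 s, in which the tool goes at most 62.5 mm and 10.7 degrees, less where a joint would pass 70% of its speed; a pose out of reach is approached as far as the arm can. A call with a gripper value outside its range is refused whole. The fingers move at their own pace and stop on an object; "newtons" is the grip in N (left out, the last holds). Time passes only in rows, so rows that repeat a pose let the fingers close. It gives the time, the measured TCP pose, the force, the opening and the grip force at its end, in the units of the state.
- status.observe(): the state, without advancing time (a new reading comes with each control period).
- grab_frame(name): name is "scene" or "top"; returns a dict with "frame" (384x512x3 uint8, red, green, blue), "depth" (384x512 float32, mm along the optical axis (not along the pixel's ray), 0 where there is no reading), "camera_matrix" (3x3 intrinsics, pixels), "k1" (the pictures are not rectified: a ray, as slopes to the right and down, at radius r is drawn at 1 + k1 r^2 times it, then the intrinsics apply), "rvec" (rotation vector, rad) and "tvec" (3), from world to camera coordinates, as OpenCV has them. Camera axes: x right, y down, z forward; pixel columns grow to the right and rows downward; lengths in mm; the calibration is good to about 2 mm. A picture is of the moment at which its call begins.
- hand_in(): hands the job in; it is judged then, once.
The state is a dict: "time": time; "joint_pos": joint angles; "dq": joint speeds; "effort": joint torques, N m; "ee_pos": TCP position; "tool_rot": TCP orientation; "contact_force": force on the tool from outside, world axes, zero at the start; "ft_torque": the same for the moment, N m; "opening": finger opening in mm; "grip_force": force on a finger pad.
Only numpy, scipy, OpenCV 4.12 (cv2) and the standard library are available. Lean on these libraries where they do the work, as an engineer would, in place of code of your own. Each camera call takes 0.05 s, during which the arm holds its last target. There are 200 camera calls.

## Working session

There is one attempt and no reset: what is moved stays moved. The work goes in short steps, Python scripts to look and compute and a tool call to move; the robot and the scene stay as the last step left them, time stands still between calls to the robot, and variables do not carry over. Pictures are saved under pics/ and viewed, at most 17 in all, crops included, and the job is handed in when it is done.

Besides the shell and the picture viewer there is one more tool, called after "Emit:" as name([rows], argument=value, ...), one row to a line, values as JSON. step_arm: Moves the arm, as the interface text tells. Its arguments: {"type":"object","properties":{"targets":{"type":"array"},"newtons":{"type":"number"}},"required":["targets"]}

```bash
mkdir -p pics; ls
cat > h.py <<'E'
import numpy as np, cv2
from scipy.spatial.transform import Rotation as R
from workcell import status, grab_frame, hand_in
def cam(n):
    f=grab_frame(n); f['R']=cv2.Rodrigues(np.array(f['rvec'],float))[0]; f['t']=np.array(f['tvec'],float).ravel()
    f['K']=np.array(f['camera_matrix'],float); f['D']=np.array([f['k1'],0,0,0,0],float); return f
def ray(f,uv):
    p=cv2.undistortPoints(np.array(uv,float).reshape(-1,1,2),f['K'],f['D']).reshape(-1,2)
    return np.c_[p,np.ones(len(p))]
def onplane(f,uv,z):
    d=ray(f,uv)@f['R']; c=-f['R'].T@f['t']
    return c+d*((z-c[2])/d[:,2])[:,None]
def cloud(f):
    v,u=np.mgrid[0:384,0:512]; d=ray(f,np.c_[u.ravel(),v.ravel()])*f['depth'].reshape(-1,1)
    P=(d-f['t'])@f['R']; P[f['depth'].ravel()==0]=np.nan
    return P.reshape(384,512,3)
def proj(f,P):
    return cv2.projectPoints(np.array(P,float).reshape(-1,1,3),np.array(f['rvec'],float),f['t'],f['K'],f['D'])[0].reshape(-1,2)
def save(f,name,s=1.5): cv2.imwrite('pics/'+name,cv2.resize(f['frame'][:,:,::-1],None,fx=s,fy=s,interpolation=cv2.INTER_CUBIC))
E
python3 - <<'E'
from h import *
s=status.observe(); print(s)
for n in('scene','top'):
    f=cam(n); save(f,n+'0.png'); np.savez('/tmp/'+n,P=cloud(f),im=f['frame']); print(n,-f['R'].T@f['t'],f['R'][2],f['k1'])
E
```

```text
pics
{'time': 0.0, 'joint_pos': array([ 1.45019568,  0.50186101, -0.42679514,  1.55143868,  0.22084198,
        1.13831901, -0.21033055]), 'dq': array([ 0.00210066, -0.0003628 ,  0.00070912, -0.00125022, -0.00144656,
       -0.00221008, -0.00013364]), 'effort': array([ 5.51982976e-04, -5.69512475e+01, -5.81605732e+00, -2.80928171e+01,
        1.05640749e-02,  1.21572634e-02, -8.26177228e-06]), 'ee_pos': array([ 243.07888297, -602.0898947 ,  230.25617075]), 'tool_rot': array([ 9.81638984e-01,  1.90745760e-01, -1.71428891e-04, -9.64507393e-04]), 'contact_force': array([ 0.39396197,  0.10941438, -0.10703265]), 'ft_torque': array([-0.02225886,  0.01182493, -0.03094273]), 'grip_force': 0.0, 'opening': 85.46102662765425}
scene [1232.48654907 -997.47421321  835.10192066] [-0.48695538  0.67596732 -0.55312082] -0.08504816010637337
top [ 342.82453113  -64.4761672  1513.40953773] [ 0.1328932   0.02475547 -0.99082116] -0.1446707198016448
```

View pics/scene0.png

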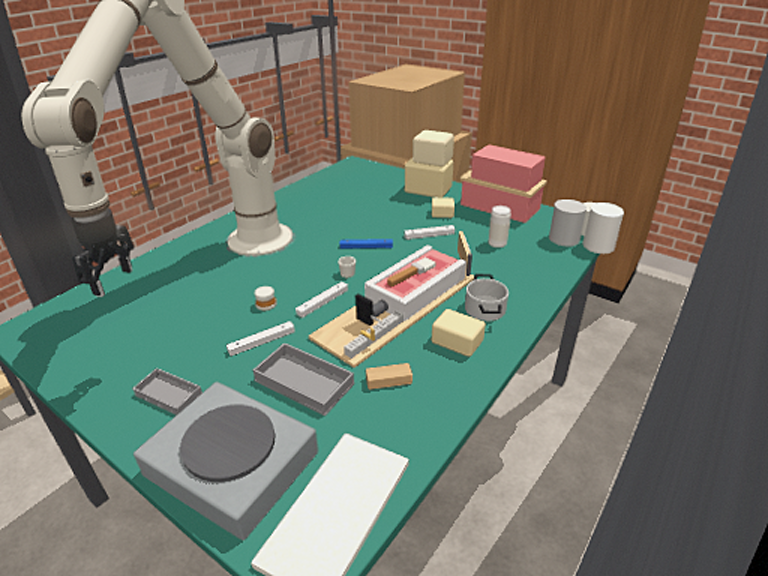

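View pics/top0.png

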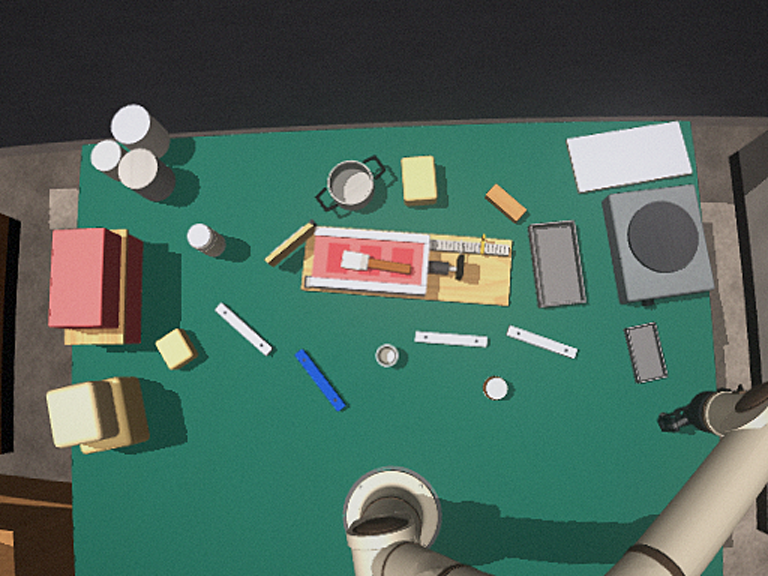

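The two views show the mould in the middle of the bench, with its +y (gate) end on the left of the top view. In the 1.5x top picture, the gate stands open at (290,243), the gauge handle is at (458,266) and the rider at (485,245). The large tray is at (558,264), the three bars are at (243,329), (451,339) and (541,341), and the brush is at (375,262).

```bash
cat >> h.py <<'E'
def rects(f,mask,z,amin=60):
    """min-area rects of mask blobs, cast on plane z: centre, sizes, long-axis angle (deg, world)"""
    out=[]
    for c in cv2.findContours(mask.astype(np.uint8),cv2.RETR_EXTERNAL,cv2.CHAIN_APPROX_NONE)[0]:
        if cv2.contourArea(c)<amin: continue
        P=onplane(f,c.reshape(-1,2),z)[:,:2]
        (cx,cy),(w,h),a=cv2.minAreaRect(P.astype(np.float32))
        if w<h: w,h,a=h,w,a+90
        out.append((np.round(c.reshape(-1,2).mean(0)),round(cx,1),round(cy,1),round(w),round(h),round((a+90)%180-90,1)))
    return out
def masks(f):
    h,s,v=cv2.split(cv2.cvtColor(f['frame'],cv2.COLOR_RGB2HSV).astype(int))
    return h,s,v
E
python3 - <<'E'
from h import *
f=cam('top'); P=cloud(f); h,s,v=masks(f); Z=P[...,2]
print('table z',np.nanmedian(Z[200:260,130:330]))
W=(s<60)&(v>150)
print('white/bars z20'); [print(r) for r in rects(f,W,20) if r[3]<420]
T=(s<60)&(v<=150)&(v>40)&(np.arange(512)[None]>340)&(np.arange(512)[None]<400)
print('tray z35'); [print(r) for r in rects(f,T,35,300)]
Wd=(h>8)&(h<25)&(s>80)&(v>80)
print('wood'); [print(r) for r in rects(f,Wd,12,30)]
pk=((h<8)|(h>170))&(s>70)&(v>100)
print('pink z64'); [print(r) for r in rects(f,pk,64,100)]
# rails by height
m=np.zeros_like(Z,bool); m[140:210,180:300]=1
m&=(Z>64)
print('rail heights'); [print(r) for r in rects(f,m,70,50)]
dk=(v<60); dk[:150]=0; dk[200:]=0; dk[:,:280]=0; dk[:,320:]=0
print('dark z95'); [print(r) for r in rects(f,dk,95,10)]
c=f['frame'][140:215,170:350]; cv2.imwrite('pics/mould.png',cv2.resize(c[:,:,::-1],None,fx=4.4,fy=4.4,interpolation=cv2.INTER_CUBIC))
E
```

```text
table z 0.38816235831444096
white/bars z20
(array([434., 380.]), -144.9, -609.3, 101, 43, 85.1)
(array([271., 380.]), -115.5, -37.0, 111, 42, 88.8)
(array([250., 366.]), -84.2, 28.4, 145, 102, -85.2)
(array([264., 335.]), 28.2, -9.1, 210, 155, 74.5)
(array([ 48., 276.]), 242.8, 784.4, 130, 119, 11.4)
(array([331., 258.]), 290.5, -255.9, 49, 45, 88.0)
(array([257., 237.]), 374.6, 0.8, 52, 50, -46.6)
(array([300., 226.]), 409.6, -151.7, 170, 27, 83.8)
(array([115., 232.]), 401.7, 520.2, 65, 61, 31.7)
(array([361., 227.]), 395.9, -367.7, 170, 26, 69.2)
(array([162., 219.]), 447.3, 344.0, 170, 25, 48.0)
(array([236., 173.]), 604.4, 71.0, 62, 42, 78.6)
(array([331., 165.]), 621.6, -270.4, 58, 25, 81.0)
(array([305., 164.]), 629.8, -178.0, 108, 29, 88.2)
(array([374., 178.]), 577.7, -416.9, 183, 83, 4.0)
(array([251., 174.]), 605.9, 38.4, 289, 149, 83.9)
(array([132., 157.]), 679.1, 457.6, 61, 54, 1.1)
(array([ 42., 139.]), 771.3, 827.5, 106, 78, 3.7)
(array([444., 163.]), 630.0, -679.2, 262, 219, 6.0)
(array([233., 121.]), 800.0, 79.4, 111, 107, 87.8)
(array([ 82., 108.]), 884.6, 664.7, 1
[... 286 characters left out ...]
-4.0)
(array([ 23., 335.]), 17.7, 895.8, 205, 19, 86.1)
(array([ 62., 277.]), 238.3, 737.3, 196, 175, -78.7)
(array([121., 233.]), 400.4, 516.0, 87, 71, 34.8)
(array([259., 177.]), 589.0, -11.3, 103, 22, 78.6)
(array([296., 171.]), 604.2, -142.3, 69, 34, 82.9)
(array([ 73., 201.]), 562.2, 731.5, 289, 165, -0.7)
(array([262., 178.]), 599.8, -7.4, 592, 168, 83.8)
(array([337., 136.]), 735.3, -299.4, 99, 45, 45.3)
(array([284., 125.]), 799.9, -91.9, 123, 77, -2.0)
pink z64
(array([245., 173.]), 597.4, 37.3, 255, 98, 83.9)
(array([ 51., 185.]), 579.9, 756.6, 245, 144, -0.1)
rail heights
(array([231., 170.]), 605.4, 79.4, 369, 156, 81.9)
dark z95
(array([306., 178.]), 568.7, -173.6, 52, 14, -2.4)
```

View pics/mould.png

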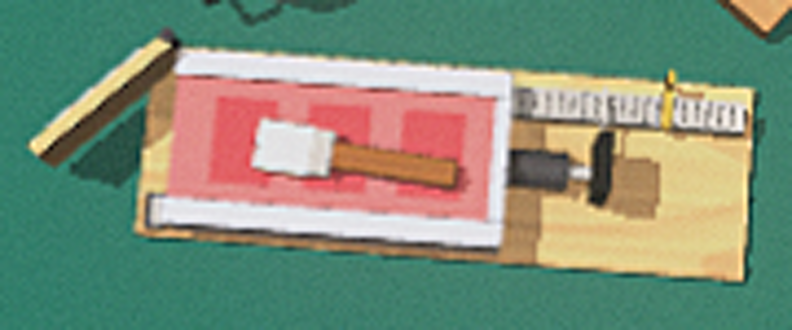

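The crop shows the gate open with its panel running from crop (175,40) to (30,150), the rails and end wall in white, the rider at (670,100) and the gauge handle at (600,170). Next I fix the mould frame.

```bash
cat >> h.py <<'E'
def go(x,y,z,yaw):
    """tool-frame shift (mm) and turn (deg) to reach a tool-down pose with tool x at yaw (deg)"""
    s=status.observe(); r=R.from_quat(s['tool_rot']); p=np.array(s['ee_pos'])
    c,q=np.cos(np.radians(yaw)),np.sin(np.radians(yaw))
    g=R.from_matrix(np.array([[c,q,0],[q,-c,0],[0,0,-1]]).T)
    ax=r.as_matrix()[:,0]
    print('at',p.round(1),'yaw',round(np.degrees(np.arctan2(ax[1],ax[0])),1),'F',np.round(s['contact_force'],1),'open',round(s['opening'],1),'t',round(s['time'],2))
    print('-> shift',(r.inv().apply(np.array([x,y,z])-p)).round(1),'turn',np.degrees((r.inv()*g).as_rotvec()).round(1))
E
python3 - <<'E'
from h import *
f=cam('top'); P=cloud(f); h,s,v=masks(f)
C=lambda a:(np.array(a)/4.4)+[170,140]-.4
print('board corners R',onplane(f,C([(755,90),(742,280)]),12)[:,:2].round(1))
print('rails TL TR BR BLi',onplane(f,C([(183,50),(512,72),(500,245),(150,195)]),70)[:,:2].round(1))
print('gate top hinge,free corners',onplane(f,C([(180,42),(165,35),(30,145),(50,155)]),90)[:,:2].round(1))
print('rider fin',onplane(f,C([(670,75),(668,130)]),40)[:,:2].round(1))
# rails white mask at z70, per-edge line fits
m=(s<60)&(v>150); m[:145]=0;m[205:]=0;m[:,:195]=0;m[:,292:]=0
# remove brush
ys,xs=np.nonzero(m); Q=onplane(f,np.c_[xs,ys],70)[:,:2]
for a in(-6.1,): 
    t=np.radians(a); ex=np.array([np.cos(t),np.sin(t)]); ey=np.array([-np.sin(t),np.cos(t)])
    X=Q@ex;Y=Q@ey
    print(np.histogram(X,bins=np.arange(500,700,5))); print(np.percentile(Y,[.5,99.5]),np.percentile(X,[.5,99.5]))
yl=(h>20)&(h<32)&(s>150)&(v>120); print('brass',[ (r) for r in rects(f,yl,42,3) if 300<r[0][0]<345])
dz=P[160:200,285:320]; mm=(v[160:200,285:320]<60); print('handle cloud',np.nanmedian(dz[mm&(dz[...,2]>85)],axis=0))
E
```

```text
board corners R [[ 641.9 -310.5]
 [ 485.1 -291.6]]
rails TL TR BR BLi [[ 678.   153.2]
 [ 650.9 -108.9]
 [ 513.1  -94.6]
 [ 561.6  180.6]]
gate top hinge,free corners [[680.  152.5]
 [686.1 164.4]
 [601.5 272.6]
 [593.  256.6]]
rider fin [[ 650.7 -237.6]
 [ 605.6 -233.8]]
(array([  0,   0,   0,  44, 115, 115, 115, 107,   7,   7,   4,   8,   5,
        30,  30,  28,  33,  28,  34,  28,  22,  11,   4,   9,   5,   9,
         8,  48, 113, 107, 111, 104,  17,   0,   0,   0,   0,   0,   0]), array([500, 505, 510, 515, 520, 525, 530, 535, 540, 545, 550, 555, 560,
       565, 570, 575, 580, 585, 590, 595, 600, 605, 610, 615, 620, 625,
       630, 635, 640, 645, 650, 655, 660, 665, 670, 675, 680, 685, 690,
       695]))
[-49.44649783 243.16585967] [518.40271066 660.75745484]
brass [(array([321., 164.]), 623.8, -234.8, 29, 4, -2.8)]
handle cloud [ 570.25110408 -176.27411214   93.25232525]
```

```bash
cat >> h.py <<'E'
MO=np.array([594.8,32.5]); MA=np.radians(-6.1)
EX=np.array([np.cos(MA),np.sin(MA)]); EY=np.array([-np.sin(MA),np.cos(MA)])
def m2w(x,y): return MO+x*EX+y*EY
def w2m(p): d=np.asarray(p)[...,:2]-MO; return np.stack([d@EX,d@EY],-1)
E
python3 - <<'E'
from h import *
f=cam('top'); h,s,v=masks(f)
Wd=(h>8)&(h<25)&(s>80)&(v>80); Wd[:160]=0;Wd[195:]=0;Wd[:,:238]=0;Wd[:,276:]=0
br=rects(f,Wd,84,100); print('handle',br)
m=(s<60)&(v>150); m[:163]=0;m[185:]=0;m[:,:222]=0;m[:,250:]=0
print('bristle',rects(f,m,78,50))
r=br[0]; a=np.radians(r[5]); c=np.array(r[1:3]); print('mould',w2m(c))
go(590,-15,160,r[5])
f=cam('scene'); uv=proj(f,[*m2w(55,-240),45])[0]; print(uv)
u0,v0=int(uv[0])-60,int(uv[1])-45
c=f['frame'][v0:v0+90,u0:u0+120]; cv2.imwrite('pics/gauge.png',cv2.resize(c[:,:,::-1],None,fx=6.5,fy=6.5,interpolation=cv2.INTER_CUBIC)); print(u0,v0)
E
```

```text
handle [(array([259., 177.]), 577.3, -13.5, 98, 21, 78.9)]
bristle [(array([236., 173.]), 594.3, 65.7, 60, 40, 78.6)]
mould [-12.51276674 -47.59916668]
at [ 243.3 -602.4  230.8] yaw 22.0 F [-0.1  0.5  0.4] open 85.2 t 0.25
-> shift [ 541.5 -414.8   71.2] turn [ -0.   -0.  -56.9]
[247.3232114  217.98794978]
187 172
```

View pics/gauge.png

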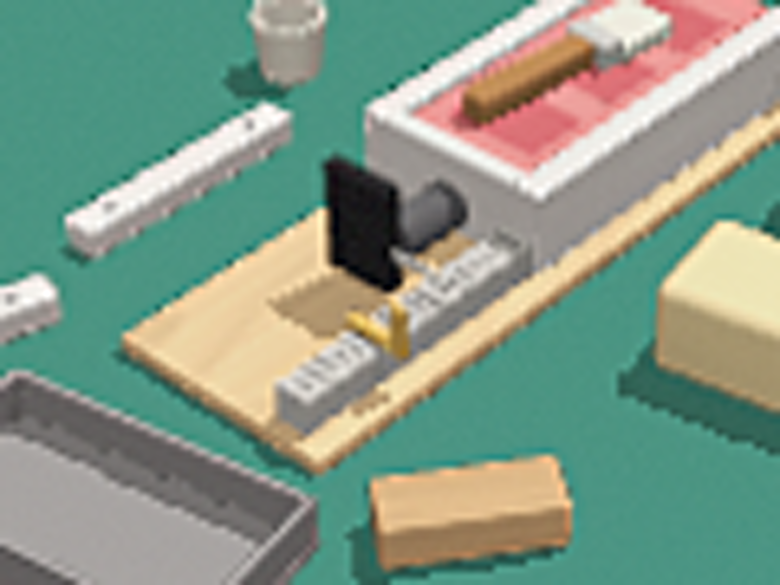

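The brush handle centre is at (577,-13) at yaw 79°, so the grip point is about (581.5, 8). The rider reads mould x 57, y -263, which fits its given place. I start moving now.

Emit:
step_arm([
  {"grip": 0.2,"translation": [542,-439,60],"angular": [0,0,-57]},
  {"grip": 0.2,"translation": [542,-439,60],"angular": [0,0,-57]},
  {"grip": 0.2,"translation": [542,-439,60],"angular": [0,0,-57]},
  {"grip": 0.2,"translation": [542,-439,60],"angular": [0,0,-57]},
  {"grip": 0.2,"translation": [542,-439,60],"angular": [0,0,-57]},
  {"grip": 0.2,"translation": [542,-439,60],"angular": [0,0,-57]},
  {"grip": 0.2,"translation": [542,-439,60],"angular": [0,0,-57]},
  {"grip": 0.2,"translation": [542,-439,60],"angular": [0,0,-57]},
])

```text
time: 1.3
ee_pos: [485.7, -165.6, 188.6]
tool_rot: [0.772, 0.636, 0.0, 0.001]
contact_force: [1.7, -0.6, -0.0]
opening: 51.7
grip_force: 0.0
```

```bash
python3 -c "
from h import *
go(581.5,8,150,78.9)"
```

```text
at [ 485.7 -165.6  188.6] yaw 78.9 F [ 1.7 -0.6 -0. ] open 51.7 t 1.3
-> shift [188.8  60.7  38.5] turn [0. 0. 0.]
```

Emit:
step_arm([
  {"grip": 0.1,"translation": [189,61,38],"angular": [0,0,0]},
  {"grip": 0.1,"translation": [189,61,38],"angular": [0,0,0]},
  {"grip": 0.1,"translation": [189,61,38],"angular": [0,0,0]},
  {"grip": 0.1,"translation": [189,61,38],"angular": [0,0,0]},
  {"grip": 0.1,"translation": [189,61,38],"angular": [0,0,0]},
  {"grip": 0.1,"translation": [189,61,38],"angular": [0,0,0]},
])

```text
time: 2.05
ee_pos: [580.5, 4.4, 150.4]
tool_rot: [0.773, 0.635, -0.001, 0.0]
contact_force: [0.1, -0.4, 0.4]
opening: 47.2
grip_force: 0.0
```

```bash
python3 -c "
from h import *
go(581.5,8,66,78.9)
f=cam('top');print(proj(f,[581.5,8,84]));"
```

```text
at [580.5   4.4 150.4] yaw 78.8 F [ 0.1 -0.4  0.4] open 47.2 t 2.05
-> shift [ 3.9  0.3 84.4] turn [-0.   0.1 -0.1]
[[252.76879186 175.98876112]]
```

Emit:
step_arm([
  {"grip": 0.1,"translation": [4,0,60],"angular": [0,0,0]},
  {"grip": 0.1,"translation": [4,0,84],"angular": [0,0,0]},
  {"grip": 0.1,"translation": [4,0,84],"angular": [0,0,0]},
  {"grip": -0.9,"translation": [4,0,84],"angular": [0,0,0]},
  {"grip": -0.9,"translation": [4,0,84],"angular": [0,0,0]},
  {"grip": -0.9,"translation": [4,0,84],"angular": [0,0,0]},
  {"grip": -0.9,"translation": [4,0,84],"angular": [0,0,0]},
  {"grip": -0.9,"translation": [4,0,84],"angular": [0,0,0]},
], newtons=50)

```text
time: 3.1
ee_pos: [583.1, 10.2, 68.3]
tool_rot: [0.772, 0.636, 0.001, 0.001]
contact_force: [-0.6, -1.2, 7.6]
opening: 20.5
grip_force: 50.2
```

Emit:
step_arm([
  {"grip": -0.9,"translation": [0,0,0],"angular": [0,0,0]},
  {"grip": -0.9,"translation": [0,0,-60],"angular": [0,0,0]},
  {"grip": -0.9,"translation": [0,0,-90],"angular": [0,0,0]},
  {"grip": -0.9,"translation": [0,0,-90],"angular": [0,0,0]},
  {"grip": -0.9,"translation": [0,0,-90],"angular": [0,0,0]},
])

```text
time: 3.72
ee_pos: [581.0, 10.3, 155.9]
tool_rot: [0.772, 0.636, -0.001, -0.0]
contact_force: [-0.5, -0.8, -1.8]
opening: 21.0
grip_force: 49.5
```

```bash
python3 -c "
from h import *
go(579,-418,100,4)"
```

```text
at [581.   10.3 155.9] yaw 79.0 F [-0.5 -0.8 -1.8] open 21.0 t 3.73
-> shift [-420.8   80.    56.2] turn [-0.   0.1 75. ]
```

Emit:
step_arm([
  {"grip": -0.9,"translation": [-416,87,0],"angular": [0,0,75]},
  {"grip": -0.9,"translation": [-416,87,0],"angular": [0,0,75]},
  {"grip": -0.9,"translation": [-416,87,0],"angular": [0,0,75]},
  {"grip": -0.9,"translation": [-416,87,0],"angular": [0,0,75]},
  {"grip": -0.9,"translation": [-416,87,0],"angular": [0,0,75]},
  {"grip": -0.9,"translation": [-416,87,0],"angular": [0,0,75]},
  {"grip": -0.9,"translation": [-416,87,0],"angular": [0,0,75]},
  {"grip": -0.9,"translation": [-416,87,0],"angular": [0,0,75]},
])

```text
time: 4.72
ee_pos: [583.7, -420.8, 153.4]
tool_rot: [1.0, 0.03, -0.002, 0.001]
contact_force: [-0.1, 0.2, -1.8]
opening: 20.6
grip_force: 49.5
```

Emit:
step_arm([
  {"grip": -0.9,"translation": [0,0,0],"angular": [0,0,0]},
  {"grip": -0.9,"translation": [0,0,0],"angular": [0,0,0]},
  {"grip": -0.9,"translation": [0,0,0],"angular": [0,0,0]},
])

```text
time: 5.1
ee_pos: [588.2, -412.4, 156.4]
tool_rot: [0.999, 0.036, -0.0, -0.0]
contact_force: [0.6, -0.6, -0.5]
opening: 20.7
grip_force: 55.2
```

```bash
python3 -c "
from h import *
go(573,-412,10,4)
f=cam('top'); save(f,'t2.png',1.5)"
```

```text
at [ 588.2 -412.4  156.4] yaw 4.1 F [ 0.6 -0.6 -0.5] open 20.7 t 5.1
-> shift [-15.1  -1.3 146.4] turn [-0.  -0.   0.1]
```

View pics/t2.png

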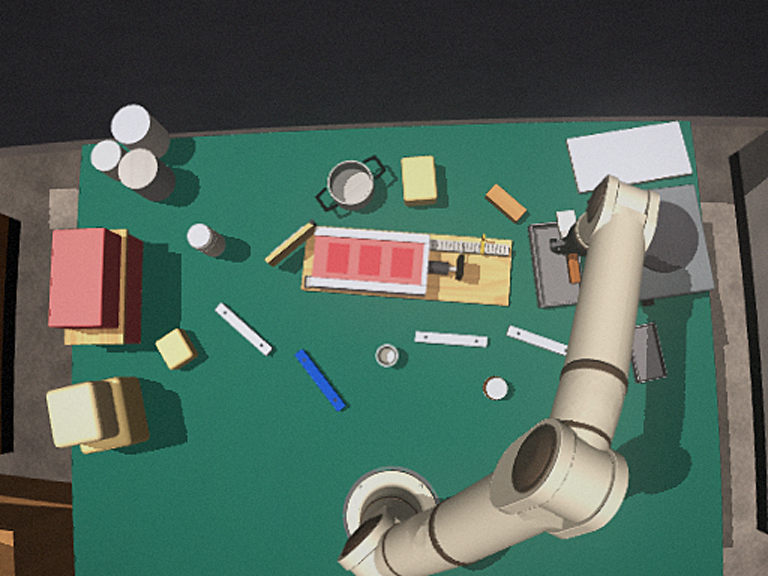

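The brush hangs over the large tray with its bristles to the far side, at 1.5x (570,245). Lowering.

Emit:
step_arm([
  {"grip": -0.9,"translation": [-15,-1,50],"angular": [0,0,0]},
  {"grip": -0.9,"translation": [-15,-1,100],"angular": [0,0,0]},
  {"grip": -0.9,"translation": [-15,-1,130],"angular": [0,0,0]},
  {"grip": -0.9,"translation": [-15,-1,143],"angular": [0,0,0]},
  {"grip": -0.9,"translation": [-15,-1,146],"angular": [0,0,0]},
  {"grip": -0.9,"translation": [-15,-1,146],"angular": [0,0,0]},
])

```text
time: 5.9
ee_pos: [573.8, -414.7, 12.0]
tool_rot: [0.999, 0.035, 0.001, 0.001]
contact_force: [0.2, -0.6, -0.7]
opening: 20.9
grip_force: 55.3
```

Emit:
step_arm([
  {"grip": -0.2,"translation": [0,0,0],"angular": [0,0,0]},
  {"grip": -0.2,"translation": [0,0,0],"angular": [0,0,0]},
  {"grip": -0.2,"translation": [0,0,-40],"angular": [0,0,0]},
  {"grip": -0.2,"translation": [0,0,-100],"angular": [0,0,0]},
  {"grip": -0.2,"translation": [0,0,-140],"angular": [0,0,0]},
  {"grip": -0.2,"translation": [0,0,-140],"angular": [0,0,0]},
])

```text
time: 6.65
ee_pos: [575.6, -416.0, 156.4]
tool_rot: [0.999, 0.035, 0.004, 0.003]
contact_force: [0.6, 0.5, 0.1]
opening: 34.1
grip_force: 0.0
```

Run:
```python
from h import *
g=m2w(-70,235); print('pregate',g); go(*g,160,-50)
f=cam('scene'); h,s,v=masks(f)
w=(h>5)&(h<25)&(s>80)&(v>60); w[:225]=0
print([r for r in rects(f,w,25,20) if r[1]<700 ])
P=cloud(f);
```

```text
pregate [550.16840067 273.60790186]
at [ 575.6 -416.   156.4] yaw 4.0 F [0.6 0.5 0.1] open 34.1 t 6.65
-> shift [  22.5 -689.6   -7.6] turn [ 0.1 -0.6 54. ]
[(array([  2., 257.]), 51.1, -839.0, 107, 26, -22.4), (array([194., 248.]), 556.0, -425.1, 99, 31, 4.5), (array([233., 232.]), 622.1, -293.7, 203, 100, 35.0)]
```

Run:
```python
from h import *
g=m2w(30,265); print('pregate',g); go(*g,160,83.9)
```

```text
pregate [652.79011723 292.81163306]
at [ 573.9 -415.1  153.4] yaw 4.0 F [ 0.1  0.3 -0.6] open 33.9 t 6.7
-> shift [ 127.9 -700.7   -8.5] turn [  0.3  -0.  -79.9]
```

Emit:
step_arm([
  {"grip": -1,"translation": [128,-701,-10],"angular": [0,0,-80]},
  {"grip": -1,"translation": [128,-701,-10],"angular": [0,0,-80]},
  {"grip": -1,"translation": [128,-701,-10],"angular": [0,0,-80]},
  {"grip": -1,"translation": [128,-701,-10],"angular": [0,0,-80]},
  {"grip": -1,"translation": [128,-701,-10],"angular": [0,0,-80]},
  {"grip": -1,"translation": [128,-701,-10],"angular": [0,0,-80]},
  {"grip": -1,"translation": [128,-701,-10],"angular": [0,0,-80]},
  {"grip": -1,"translation": [128,-701,-10],"angular": [0,0,-80]},
])

```text
time: 7.7
ee_pos: [627.0, 84.0, 155.9]
tool_rot: [0.742, 0.67, -0.001, -0.001]
contact_force: [1.6, -0.4, -0.5]
opening: -0.4
grip_force: 0.0
```

Run:
```python
from h import *
g=m2w(30,265); go(*g,160,83.9)
```

```text
at [627.   84.  155.9] yaw 84.2 F [ 1.6 -0.4 -0.5] open -0.4 t 7.7
-> shift [210.3   4.5  -4.1] turn [-0.1  0.   0.3]
```

Emit:
step_arm([
  {"grip": -1,"translation": [205,4,0],"angular": [0,0,0]},
  {"grip": -1,"translation": [205,4,0],"angular": [0,0,0]},
  {"grip": -1,"translation": [205,4,0],"angular": [0,0,0]},
  {"grip": -1,"translation": [205,4,0],"angular": [0,0,0]},
  {"grip": -1,"translation": [205,4,0],"angular": [0,0,0]},
  {"grip": -1,"translation": [205,4,50],"angular": [0,0,0]},
  {"grip": -1,"translation": [205,4,104],"angular": [0,0,0]},
  {"grip": -1,"translation": [205,4,104],"angular": [0,0,0]},
])

```text
time: 8.7
ee_pos: [650.4, 279.7, 47.6]
tool_rot: [0.744, 0.668, -0.006, -0.001]
contact_force: [-0.4, -0.2, 0.4]
opening: 0.2
grip_force: 0.0
```

Run:
```python
from h import *
s=status.observe(); print('mould',w2m(s['ee_pos'])); go(*m2w(3,232),52,83.9)
f=cam('scene'); u,v=proj(f,[*m2w(0,200),60])[0].astype(int); c=f['frame'][v-50:v+50,u-65:u+65]; cv2.imwrite('pics/g1.png',cv2.resize(c[:,:,::-1],None,fx=5,fy=5))
```

```text
mould [ 29.0215213  251.74731545]
at [650.4 279.7  47.6] yaw 83.8 F [-0.4 -0.2  0.4] open 0.2 t 8.7
-> shift [-19.8 -26.   -4. ] turn [-0.5  0.5 -0.1]
```

View pics/g1.png

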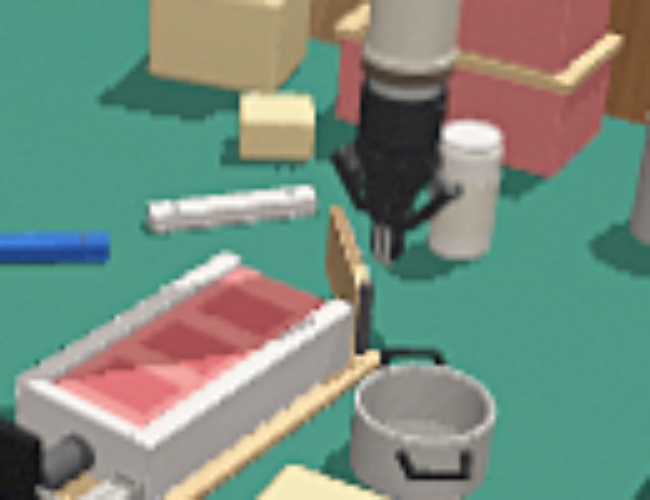

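The shut fingers stand behind the gate's outer face, at crop (385,250). Pushing along the arc.

Emit:
step_arm([
  {"grip": -1,"translation": [-20,-26,-8],"angular": [0,0,0]},
  {"grip": -1,"translation": [-37,-46,-8],"angular": [0,0,0]},
  {"grip": -1,"translation": [-53,-58,-8],"angular": [0,0,0]},
  {"grip": -1,"translation": [-71,-68,-8],"angular": [0,0,0]},
  {"grip": -1,"translation": [-81,-72,-8],"angular": [0,0,0]},
  {"grip": -1,"translation": [-87,-74,-8],"angular": [0,0,0]},
  {"grip": -1,"translation": [-91,-74,-8],"angular": [0,0,0]},
  {"grip": -1,"translation": [-91,-74,-8],"angular": [0,0,0]},
])

```text
time: 9.75
ee_pos: [571.4, 204.7, 62.5]
tool_rot: [0.743, 0.669, 0.001, 0.0]
contact_force: [2.1, 2.1, 1.8]
opening: 0.2
grip_force: 1.4
```

Run:
```python
from h import *
s=status.observe(); print('mould',w2m(s['ee_pos']),s['contact_force'])
f=cam('top'); c=f['frame'][130:210,160:260]; cv2.imwrite('pics/g2.png',cv2.resize(c[:,:,::-1],None,fx=5,fy=5))
```

```text
mould [-41.59659402 168.74617031] [2.08683854 2.05408586 1.84622591]
```

View pics/g2.png

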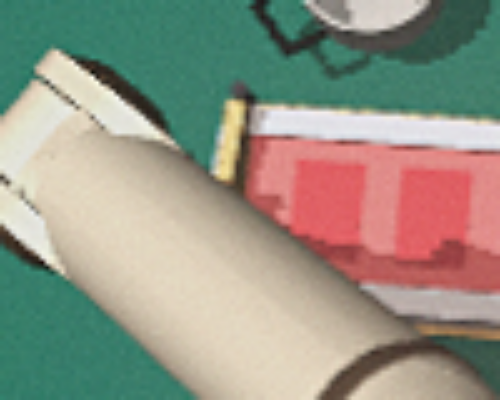

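The gate is nearly shut: its panel is parallel to the end at crop (230,150), with a slight angle left. I push on in small steps.

Emit:
step_arm([
  {"grip": -1,"translation": [-3,0,0],"angular": [0,0,0]},
  {"grip": -1,"translation": [-6,0,0],"angular": [0,0,0]},
  {"grip": -1,"translation": [-8,0,0],"angular": [0,0,0]},
  {"grip": -1,"translation": [-8,0,0],"angular": [0,0,0]},
])

```text
time: 10.3
ee_pos: [568.9, 194.3, 60.9]
tool_rot: [0.743, 0.669, -0.001, 0.0]
contact_force: [-0.5, -0.6, 1.1]
opening: -0.1
grip_force: 0.0
```

Emit:
step_arm([
  {"grip": -1,"translation": [-2,0,0],"angular": [0,0,0]},
  {"grip": -1,"translation": [-5,0,0],"angular": [0,0,0]},
  {"grip": -1,"translation": [-5,0,0],"angular": [0,0,0]},
])

```text
time: 10.68
ee_pos: [569.0, 194.1, 61.4]
tool_rot: [0.742, 0.67, 0.002, -0.002]
contact_force: [2.2, 9.1, -7.7]
opening: 0.1
grip_force: 4.6
```

Run:
```python
from h import *
s=status.observe(); print('mould',w2m(s['ee_pos']),s['contact_force'])
```

```text
mould [-42.82976936 157.98379296] [ 2.16765435  9.0873194  -7.71173354]
```

The gate snapped home: the force dropped to zero and then rose hard against the stop at y 158. Backing off and going to the left bar.

Emit:
step_arm([
  {"grip": -1,"translation": [40,0,0],"angular": [0,0,0]},
  {"grip": -1,"translation": [60,0,-40],"angular": [0,0,0]},
  {"grip": -1,"translation": [60,0,-90],"angular": [0,0,0]},
  {"grip": 0.1,"translation": [60,0,-90],"angular": [0,0,0]},
  {"grip": 0.1,"translation": [60,0,-90],"angular": [0,0,0]},
])

```text
time: 11.3
ee_pos: [575.2, 249.0, 151.2]
tool_rot: [0.743, 0.669, -0.001, 0.001]
contact_force: [-0.2, 0.7, -0.9]
opening: 35.7
grip_force: 0.0
```

```bash
cat >> h.py <<'E'
def bars(f):
    h,s,v=masks(f); return [r for r in rects(f,(s<60)&(v>150),20,150) if 100<r[3]<185 and r[4]<34 and r[1]>300]
E
python3 - <<'E'
from h import *
f=cam('top'); print(bars(f)); go(447,344,150,48)
c=f['frame'][130:210,160:260]; cv2.imwrite('pics/g3.png',cv2.resize(c[:,:,::-1],None,fx=4,fy=4))
E
```

```text
[(array([361., 227.]), 395.9, -367.7, 170, 26, 69.2), (array([162., 219.]), 447.3, 344.1, 170, 25, 47.9)]
at [574.7 248.7 150.4] yaw 83.9 F [ 0.6 -0.3  0.7] open 43.1 t 11.35
-> shift [  81.3 -137.     0.4] turn [-0.   0.1 35.9]
```

View pics/g3.png

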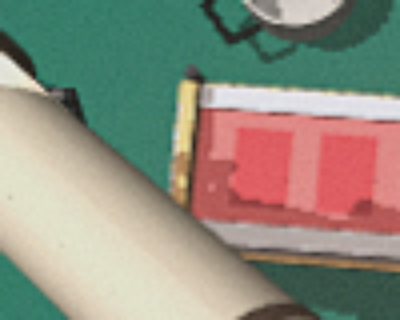

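The gate panel now lies straight across the end at crop (187,140). Down to the bar.

Emit:
step_arm([
  {"grip": 0.1,"translation": [81,-137,0],"angular": [0,0,36]},
  {"grip": 0.1,"translation": [81,-137,0],"angular": [0,0,36]},
  {"grip": 0.1,"translation": [81,-137,0],"angular": [0,0,36]},
  {"grip": 0.1,"translation": [81,-137,0],"angular": [0,0,36]},
  {"grip": 0.1,"translation": [81,-137,40],"angular": [0,0,36]},
  {"grip": 0.1,"translation": [81,-137,95],"angular": [0,0,36]},
  {"grip": 0.1,"translation": [81,-137,95],"angular": [0,0,36]},
  {"grip": 0.1,"translation": [81,-137,95],"angular": [0,0,36]},
])

```text
time: 12.35
ee_pos: [447.4, 345.3, 57.1]
tool_rot: [0.914, 0.407, -0.0, -0.0]
contact_force: [-0.2, 0.6, 0.0]
opening: 47.3
grip_force: 0.0
```

Run:
```python
from h import *
go(447.3,344,5,48)
```

```text
at [447.4 345.3  57.1] yaw 48.0 F [-0.2  0.6  0. ] open 47.3 t 12.35
-> shift [-1.1  0.8 52.1] turn [-0.  0.  0.]
```

Emit:
step_arm([
  {"grip": 0.1,"translation": [-1,1,40],"angular": [0,0,0]},
  {"grip": 0.1,"translation": [-1,1,52],"angular": [0,0,0]},
  {"grip": 0.1,"translation": [-1,1,52],"angular": [0,0,0]},
  {"grip": -0.9,"translation": [-1,1,52],"angular": [0,0,0]},
  {"grip": -0.9,"translation": [-1,1,52],"angular": [0,0,0]},
  {"grip": -0.9,"translation": [-1,1,52],"angular": [0,0,0]},
  {"grip": -0.9,"translation": [-1,1,52],"angular": [0,0,0]},
  {"grip": -0.9,"translation": [-1,1,52],"angular": [0,0,0]},
], newtons=70)

```text
time: 13.35
ee_pos: [448.6, 344.5, 6.4]
tool_rot: [0.914, 0.407, 0.001, -0.0]
contact_force: [-0.6, -0.5, 5.5]
opening: 22.0
grip_force: 69.4
```

Emit:
step_arm([
  {"grip": -0.9,"translation": [0,0,-40],"angular": [0,0,0]},
  {"grip": -0.9,"translation": [0,0,-90],"angular": [0,0,0]},
  {"grip": -0.9,"translation": [0,0,-140],"angular": [0,0,0]},
  {"grip": -0.9,"translation": [0,0,-140],"angular": [0,0,0]},
  {"grip": -0.9,"translation": [0,0,-140],"angular": [0,0,0]},
])

```text
time: 13.98
ee_pos: [447.5, 343.0, 144.6]
tool_rot: [0.914, 0.407, 0.0, 0.0]
contact_force: [-0.6, 0.4, -1.9]
opening: 21.9
grip_force: 69.2
```

Run:
```python
from h import *
go(*m2w(0,80),145,-6.1)
```

```text
at [447.5 343.  144.6] yaw 48.0 F [-0.6  0.4 -1.9] open 21.9 t 13.97
-> shift [-6.730e+01  2.704e+02 -2.000e-01] turn [ 0.  -0.  54.1]
```

Emit:
step_arm([
  {"grip": -0.9,"translation": [-67,270,0],"angular": [0,0,54]},
  {"grip": -0.9,"translation": [-67,270,0],"angular": [0,0,54]},
  {"grip": -0.9,"translation": [-67,270,0],"angular": [0,0,54]},
  {"grip": -0.9,"translation": [-67,270,0],"angular": [0,0,54]},
  {"grip": -0.9,"translation": [-67,270,0],"angular": [0,0,54]},
  {"grip": -0.9,"translation": [-67,270,0],"angular": [0,0,54]},
  {"grip": -0.9,"translation": [-67,270,0],"angular": [0,0,54]},
  {"grip": -0.9,"translation": [-67,270,0],"angular": [0,0,54]},
])

```text
time: 14.98
ee_pos: [602.0, 115.0, 143.8]
tool_rot: [0.999, -0.05, -0.001, -0.0]
contact_force: [-0.3, 0.2, -1.0]
opening: 22.0
grip_force: 69.2
```

Run:
```python
from h import *
go(*m2w(0,80),77,-6.1)
f=cam('scene'); u,v=proj(f,[*m2w(0,50),100])[0].astype(int); c=f['frame'][v-50:v+60,u-75:u+65]; cv2.imwrite('pics/b1.png',cv2.resize(c[:,:,::-1],None,fx=5,fy=5))
```

```text
at [602.  115.  143.8] yaw -5.8 F [-0.3  0.2 -1. ] open 22.0 t 14.97
-> shift [ 1.7  2.8 66.8] turn [-0.   0.1  0.3]
```

View pics/b1.png

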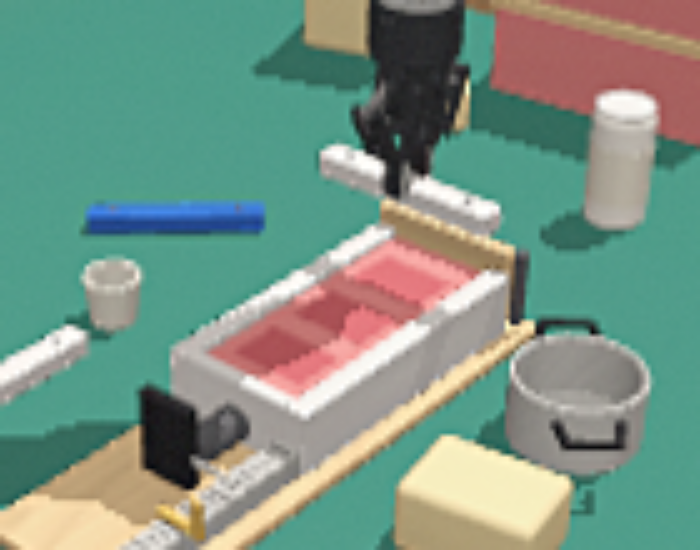

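The bar is held level above the mould, at crop (410,190), and the gate is shut. Lowering and releasing.

Emit:
step_arm([
  {"grip": -0.9,"translation": [2,3,40],"angular": [0,0,0]},
  {"grip": -0.9,"translation": [2,3,60],"angular": [0,0,0]},
  {"grip": -0.9,"translation": [2,3,66],"angular": [0,0,0]},
  {"grip": -0.9,"translation": [2,3,69],"angular": [0,0,0]},
  {"grip": -0.9,"translation": [2,3,69],"angular": [0,0,0]},
])

```text
time: 15.65
ee_pos: [605.6, 110.6, 76.7]
tool_rot: [0.999, -0.052, 0.001, -0.0]
contact_force: [0.1, 0.5, -1.2]
opening: 22.0
grip_force: 69.3
```

Emit:
step_arm([
  {"grip": 0,"translation": [0,0,0],"angular": [0,0,0]},
  {"grip": 0,"translation": [0,0,0],"angular": [0,0,0]},
  {"grip": 0,"translation": [0,0,-30],"angular": [0,0,0]},
  {"grip": 0,"translation": [0,0,-80],"angular": [0,0,0]},
  {"grip": 0,"translation": [0,0,-80],"angular": [0,0,0]},
])

```text
time: 16.27
ee_pos: [608.5, 111.0, 160.4]
tool_rot: [0.999, -0.052, 0.005, -0.001]
contact_force: [0.2, 0.4, 0.4]
opening: 43.0
grip_force: 0.0
```

Run:
```python
from h import *
go(409.6,-151.7,150,-96.2)
go(409.6,-151.7,150,83.8)
f=cam('top'); print(bars(f))
```

```text
at [608.5 111.  160.4] yaw -6.0 F [0.2 0.4 0.4] open 43.0 t 16.27
-> shift [-170.4  282.1    8.1] turn [-0.5 -0.3 90.2]
at [608.5 111.  160.4] yaw -6.0 F [0.2 0.4 0.4] open 43.0 t 16.27
-> shift [-170.4  282.1    8.1] turn [  0.3  -0.5 -89.8]
[(array([298., 236.]), 373.3, -141.2, 167, 27, 83.8), (array([361., 227.]), 394.7, -367.7, 169, 27, 68.2)]
```

Run:
```python
from h import *
f=cam('top'); print(bars(f)); h,s,v=masks(f)
save(f,'t4.png')
go(373,-141,130,84)
```

```text
[(array([298., 236.]), 373.4, -141.2, 167, 27, 83.7), (array([361., 227.]), 395.3, -368.0, 169, 25, 68.4)]
at [605.5 109.9 156.3] yaw -6.0 F [-0.1  0.3 -0.6] open 43.0 t 16.38
-> shift [-205.   273.9   25.8] turn [  0.1  -0.1 -90. ]
```

View pics/t4.png

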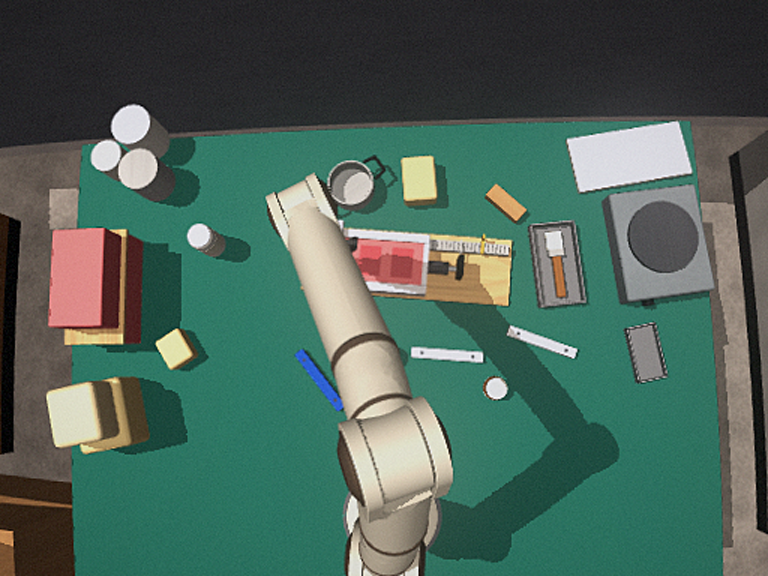

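The brush lies in the tray at 1.5x (556,262). One bar has been knocked to (373,-141), at 1.5x (447,354), which is close to the reach limit but still graspable.

Emit:
step_arm([
  {"grip": 0.1,"translation": [-205,284,20],"angular": [0,0,-90]},
  {"grip": 0.1,"translation": [-205,284,20],"angular": [0,0,-90]},
  {"grip": 0.1,"translation": [-205,284,20],"angular": [0,0,-90]},
  {"grip": 0.1,"translation": [-205,284,20],"angular": [0,0,-90]},
  {"grip": 0.1,"translation": [-205,284,20],"angular": [0,0,-90]},
  {"grip": 0.1,"translation": [-205,284,20],"angular": [0,0,-90]},
  {"grip": 0.1,"translation": [-205,284,20],"angular": [0,0,-90]},
  {"grip": 0.1,"translation": [-205,284,20],"angular": [0,0,-90]},
])

```text
time: 17.38
ee_pos: [369.3, -151.8, 134.4]
tool_rot: [0.79, 0.613, -0.001, -0.001]
contact_force: [1.0, 0.4, -0.5]
opening: 47.1
grip_force: 0.0
```

Emit:
step_arm([
  {"grip": 0.1,"translation": [0,0,0],"angular": [0,0,0]},
  {"grip": 0.1,"translation": [0,0,0],"angular": [0,0,0]},
  {"grip": 0.1,"translation": [0,0,0],"angular": [0,0,0]},
])

```text
time: 17.75
ee_pos: [371.4, -150.8, 135.3]
tool_rot: [0.792, 0.611, 0.0, -0.0]
contact_force: [-0.6, -0.4, -0.7]
opening: 47.0
grip_force: 0.0
```

Run:
```python
from h import *
go(372,-148,5,83.8); print(status.observe()['joint_pos'])
```

```text
at [ 371.4 -150.8  135.3] yaw 75.3 F [-0.6 -0.4 -0.7] open 47.0 t 17.75
-> shift [  2.8  -0.  130.3] turn [-0.  -0.  -8.5]
[ 0.93493727  0.22517765 -0.67303202  2.2216954   0.20432657  0.75350596
 -0.1318278 ]
```

Emit:
step_arm([
  {"grip": 0.1,"translation": [3,0,40],"angular": [0,0,-8.5]},
  {"grip": 0.1,"translation": [3,0,80],"angular": [0,0,-8.5]},
  {"grip": 0.1,"translation": [3,0,95],"angular": [0,0,-8.5]},
  {"grip": 0.1,"translation": [3,0,95],"angular": [0,0,-8.5]},
])

```text
time: 18.25
ee_pos: [371.3, -147.3, 39.5]
tool_rot: [0.744, 0.669, -0.0, -0.001]
contact_force: [0.1, 0.4, 0.5]
opening: 47.2
grip_force: 0.0
```

Run:
```python
from h import *
go(372,-148,5.5,83.8); print(status.observe()['joint_pos'])
```

```text
at [ 371.3 -147.3   39.5] yaw 83.9 F [0.1 0.4 0.5] open 47.2 t 18.25
-> shift [-0.7  0.8 34. ] turn [-0.1 -0.1  0.1]
[ 0.81158942  0.433726   -0.5697796   2.27784699  0.45412898  0.54073546
 -0.21834381]
```

Emit:
step_arm([
  {"grip": 0.1,"translation": [0,1,28],"angular": [0,0,0]},
  {"grip": 0.1,"translation": [0,1,34],"angular": [0,0,0]},
  {"grip": 0.1,"translation": [0,1,34],"angular": [0,0,0]},
  {"grip": -0.9,"translation": [0,1,34],"angular": [0,0,0]},
  {"grip": -0.9,"translation": [0,1,34],"angular": [0,0,0]},
  {"grip": -0.9,"translation": [0,1,34],"angular": [0,0,0]},
  {"grip": -0.9,"translation": [0,1,34],"angular": [0,0,0]},
  {"grip": -0.9,"translation": [0,1,34],"angular": [0,0,0]},
], newtons=80)

```text
time: 19.25
ee_pos: [373.7, -148.5, 7.7]
tool_rot: [0.744, 0.669, 0.0, 0.001]
contact_force: [-2.3, 1.8, 10.4]
opening: 21.7
grip_force: 78.6
```

Emit:
step_arm([
  {"grip": -0.9,"translation": [0,0,-40],"angular": [0,0,0]},
  {"grip": -0.9,"translation": [0,0,-90],"angular": [0,0,0]},
  {"grip": -0.9,"translation": [0,0,-140],"angular": [0,0,0]},
  {"grip": -0.9,"translation": [0,0,-140],"angular": [0,0,0]},
  {"grip": -0.9,"translation": [0,0,-140],"angular": [0,0,0]},
])

```text
time: 19.88
ee_pos: [372.5, -148.6, 146.4]
tool_rot: [0.744, 0.668, -0.0, 0.0]
contact_force: [-0.4, 0.1, -1.6]
opening: 21.6
grip_force: 79.7
```

Run:
```python
from h import *
go(*m2w(-7,0),145,-6.1)
```

```text
at [ 372.5 -148.6  146.4] yaw 83.9 F [-0.4  0.1 -1.6] open 21.6 t 19.88
-> shift [203.9 194.7   1.2] turn [ 0.  0. 90.]
```

Emit:
step_arm([
  {"grip": -0.9,"translation": [204,195,0],"angular": [0,0,90]},
  {"grip": -0.9,"translation": [204,195,0],"angular": [0,0,90]},
  {"grip": -0.9,"translation": [204,195,0],"angular": [0,0,90]},
  {"grip": -0.9,"translation": [204,195,0],"angular": [0,0,90]},
  {"grip": -0.9,"translation": [204,195,0],"angular": [0,0,90]},
  {"grip": -0.9,"translation": [204,195,0],"angular": [0,0,90]},
  {"grip": -0.9,"translation": [204,195,0],"angular": [0,0,90]},
  {"grip": -0.9,"translation": [204,195,0],"angular": [0,0,90]},
])

```text
time: 20.88
ee_pos: [586.8, 34.2, 143.4]
tool_rot: [1.0, 0.023, -0.003, 0.0]
contact_force: [-0.2, 0.3, -1.9]
opening: 21.7
grip_force: 79.6
```

Emit:
step_arm([
  {"grip": -0.9,"translation": [0,0,0],"angular": [0,0,0]},
  {"grip": -0.9,"translation": [0,0,0],"angular": [0,0,0]},
  {"grip": -0.9,"translation": [0,0,0],"angular": [0,0,0]},
])

```text
time: 21.25
ee_pos: [588.3, 33.8, 145.9]
tool_rot: [1.0, 0.026, -0.0, -0.0]
contact_force: [-1.0, -1.1, -2.4]
opening: 21.8
grip_force: 79.6
```

Run:
```python
from h import *
go(*m2w(-7,0),77,-6.1)
f=cam('scene'); u,v=proj(f,[*m2w(0,50),100])[0].astype(int); c=f['frame'][v-50:v+60,u-75:u+65]; cv2.imwrite('pics/b2.png',cv2.resize(c[:,:,::-1],None,fx=5,fy=5))
```

```text
at [588.3  33.8 145.9] yaw 3.0 F [-1.  -1.1 -2.4] open 21.8 t 21.25
-> shift [-0.5  0.6 68.9] turn [-0.   0.   9.1]
```

View pics/b2.png

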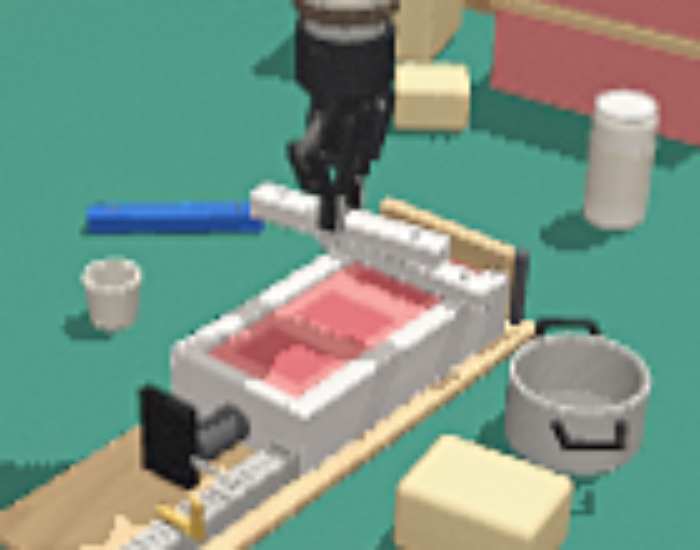

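The first bar lies across the rails by the gate, at crop (460,275), and the second is held level over the middle. Lowering.

Emit:
step_arm([
  {"grip": -0.9,"translation": [0,0,20],"angular": [0,0,9]},
  {"grip": -0.9,"translation": [0,0,50],"angular": [0,0,9]},
  {"grip": -0.9,"translation": [0,0,64],"angular": [0,0,9]},
  {"grip": -0.9,"translation": [0,0,69],"angular": [0,0,9]},
  {"grip": -0.9,"translation": [0,0,69],"angular": [0,0,9]},
])

```text
time: 21.92
ee_pos: [589.1, 34.0, 78.3]
tool_rot: [0.999, -0.053, 0.0, -0.0]
contact_force: [-0.1, 1.0, -1.4]
opening: 21.2
grip_force: 79.6
```

Emit:
step_arm([
  {"grip": 0,"translation": [0,0,0],"angular": [0,0,0]},
  {"grip": 0,"translation": [0,0,0],"angular": [0,0,0]},
  {"grip": 0,"translation": [0,0,-30],"angular": [0,0,0]},
  {"grip": 0,"translation": [0,0,-80],"angular": [0,0,0]},
  {"grip": 0,"translation": [0,0,-80],"angular": [0,0,0]},
])

```text
time: 22.55
ee_pos: [592.3, 34.5, 162.2]
tool_rot: [0.999, -0.053, 0.005, -0.001]
contact_force: [0.7, 0.5, -0.1]
opening: 42.5
grip_force: 0.0
```

Run:
```python
from h import *
f=cam('top'); print(bars(f))
go(395.5,-367.8,130,68.7)
```

```text
[(array([361., 227.]), 395.3, -368.0, 169, 24, 68.8)]
at [590.6  34.1 160. ] yaw -6.1 F [ 0.2  0.3 -0.4] open 42.7 t 22.6
-> shift [-151.5  420.3   28.8] turn [  0.2  -0.3 -74.8]
```

Emit:
step_arm([
  {"grip": 0.1,"translation": [-151,420,25],"angular": [0,0,-75]},
  {"grip": 0.1,"translation": [-151,420,25],"angular": [0,0,-75]},
  {"grip": 0.1,"translation": [-151,420,25],"angular": [0,0,-75]},
  {"grip": 0.1,"translation": [-151,420,25],"angular": [0,0,-75]},
  {"grip": 0.1,"translation": [-151,420,25],"angular": [0,0,-75]},
  {"grip": 0.1,"translation": [-151,420,25],"angular": [0,0,-75]},
  {"grip": 0.1,"translation": [-151,420,25],"angular": [0,0,-75]},
  {"grip": 0.1,"translation": [-151,420,25],"angular": [0,0,-75]},
])

```text
time: 23.6
ee_pos: [390.5, -371.0, 130.8]
tool_rot: [0.825, 0.565, -0.001, -0.001]
contact_force: [0.5, 0.5, -1.0]
opening: 47.1
grip_force: 0.0
```

Emit:
step_arm([
  {"grip": 0.1,"translation": [0,0,0],"angular": [0,0,0]},
  {"grip": 0.1,"translation": [0,0,40],"angular": [0,0,0]},
  {"grip": 0.1,"translation": [0,0,85],"angular": [0,0,0]},
  {"grip": 0.1,"translation": [0,0,85],"angular": [0,0,0]},
  {"grip": 0.1,"translation": [0,0,85],"angular": [0,0,0]},
])

```text
time: 24.22
ee_pos: [395.2, -367.0, 48.3]
tool_rot: [0.824, 0.566, 0.001, 0.0]
contact_force: [-0.6, -0.0, 0.3]
opening: 47.1
grip_force: 0.0
```

Run:
```python
from h import *
go(395.5,-367.8,6,68.7); f=cam('top'); print(bars(f))
```

```text
at [ 395.2 -367.    48.3] yaw 69.0 F [-0.6 -0.   0.3] open 47.1 t 24.23
-> shift [-0.7  0.5 42.3] turn [ 0.  -0.   0.3]
[]
```

Emit:
step_arm([
  {"grip": 0.1,"translation": [-1,0,30],"angular": [0,0,0]},
  {"grip": 0.1,"translation": [-1,0,42],"angular": [0,0,0]},
  {"grip": 0.1,"translation": [-1,0,42],"angular": [0,0,0]},
  {"grip": -0.9,"translation": [-1,0,42],"angular": [0,0,0]},
  {"grip": -0.9,"translation": [-1,0,42],"angular": [0,0,0]},
  {"grip": -0.9,"translation": [-1,0,42],"angular": [0,0,0]},
  {"grip": -0.9,"translation": [-1,0,42],"angular": [0,0,0]},
  {"grip": -0.9,"translation": [-1,0,42],"angular": [0,0,0]},
])

```text
time: 25.28
ee_pos: [394.7, -369.3, 6.9]
tool_rot: [0.825, 0.566, 0.0, 0.001]
contact_force: [-1.3, 1.9, 5.9]
opening: 22.3
grip_force: 79.1
```

Emit:
step_arm([
  {"grip": -0.9,"translation": [0,0,-40],"angular": [0,0,0]},
  {"grip": -0.9,"translation": [0,0,-90],"angular": [0,0,0]},
  {"grip": -0.9,"translation": [0,0,-150],"angular": [0,0,0]},
  {"grip": -0.9,"translation": [0,0,-150],"angular": [0,0,0]},
  {"grip": -0.9,"translation": [0,0,-150],"angular": [0,0,0]},
])

```text
time: 25.9
ee_pos: [393.1, -368.7, 155.5]
tool_rot: [0.825, 0.566, -0.0, 0.0]
contact_force: [0.2, 0.1, -2.3]
opening: 21.9
grip_force: 79.3
```

Run:
```python
from h import *
go(*m2w(0,-80),150,-6.1)
```

```text
at [ 393.1 -368.7  155.5] yaw 68.9 F [ 0.2  0.1 -2.3] open 21.9 t 25.9
-> shift [369.7  64.4   5.3] turn [ 0.  0. 75.]
```

Emit:
step_arm([
  {"grip": -0.9,"translation": [370,64,0],"angular": [0,0,75]},
  {"grip": -0.9,"translation": [370,64,0],"angular": [0,0,75]},
  {"grip": -0.9,"translation": [370,64,0],"angular": [0,0,75]},
  {"grip": -0.9,"translation": [370,64,0],"angular": [0,0,75]},
  {"grip": -0.9,"translation": [370,64,0],"angular": [0,0,75]},
  {"grip": -0.9,"translation": [370,64,0],"angular": [0,0,75]},
  {"grip": -0.9,"translation": [370,64,0],"angular": [0,0,75]},
  {"grip": -0.9,"translation": [370,64,0],"angular": [0,0,75]},
])

```text
time: 26.9
ee_pos: [585.7, -42.6, 153.1]
tool_rot: [0.999, -0.052, -0.002, -0.001]
contact_force: [-1.4, -0.9, -0.9]
opening: 22.0
grip_force: 79.2
```

Emit:
step_arm([
  {"grip": -0.9,"translation": [0,0,0],"angular": [0,0,0]},
  {"grip": -0.9,"translation": [0,0,0],"angular": [0,0,0]},
  {"grip": -0.9,"translation": [0,0,0],"angular": [0,0,0]},
])

```text
time: 27.28
ee_pos: [586.0, -47.1, 155.0]
tool_rot: [0.999, -0.053, -0.0, -0.0]
contact_force: [-0.4, -0.0, -2.0]
opening: 21.5
grip_force: 79.2
```

Run:
```python
from h import *
go(*m2w(0,-80),77,-6.1)
f=cam('scene'); u,v=proj(f,[*m2w(0,-10),100])[0].astype(int); c=f['frame'][v-50:v+60,u-75:u+65]; cv2.imwrite('pics/b3.png',cv2.resize(c[:,:,::-1],None,fx=5,fy=5))
```

```text
at [586.  -47.1 155. ] yaw -6.1 F [-0.4 -0.  -2. ] open 21.5 t 27.27
-> shift [ 0.4 -0.1 78. ] turn [-0.  0. -0.]
```

View pics/b3.png

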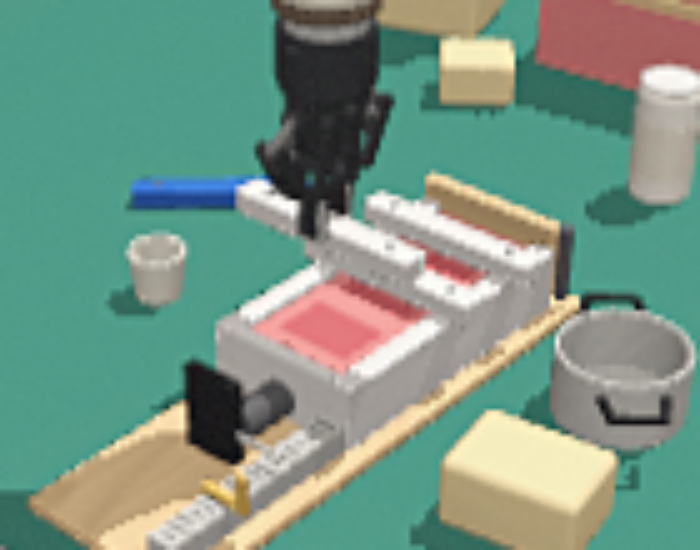

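Two bars lie flat across the rails and the third hangs level in the gripper at crop (330,230). Lowering it.

Emit:
step_arm([
  {"grip": -0.9,"translation": [0,0,30],"angular": [0,0,0]},
  {"grip": -0.9,"translation": [0,0,60],"angular": [0,0,0]},
  {"grip": -0.9,"translation": [0,0,73],"angular": [0,0,0]},
  {"grip": -0.9,"translation": [0,0,78],"angular": [0,0,0]},
  {"grip": -0.9,"translation": [0,0,78],"angular": [0,0,0]},
])

```text
time: 27.95
ee_pos: [587.1, -46.5, 78.2]
tool_rot: [0.999, -0.053, 0.001, -0.0]
contact_force: [0.1, 1.0, -2.6]
opening: 22.2
grip_force: 79.2
```

Emit:
step_arm([
  {"grip": 0,"translation": [0,0,0],"angular": [0,0,0]},
  {"grip": 0,"translation": [0,0,0],"angular": [0,0,0]},
  {"grip": 0,"translation": [0,0,-30],"angular": [0,0,0]},
  {"grip": 0,"translation": [0,0,-90],"angular": [0,0,0]},
  {"grip": 0,"translation": [0,100,-90],"angular": [0,0,0]},
  {"grip": 0,"translation": [0,150,-90],"angular": [0,0,0]},
  {"grip": 0,"translation": [0,150,-90],"angular": [0,0,0]},
  {"grip": 0,"translation": [0,150,-90],"angular": [0,0,0]},
])

```text
time: 28.95
ee_pos: [570.0, -199.1, 167.9]
tool_rot: [0.998, -0.056, 0.0, 0.001]
contact_force: [0.3, 0.2, -0.4]
opening: 42.7
grip_force: 0.0
```

Run:
```python
from h import *
go(*m2w(0,-210),110,-6.1)
f=cam('top'); h,s,v=masks(f); save(f,'t5.png')
f2=cam('scene'); P=cloud(f2); h2,s2,v2=masks(f2)
# bar tops: points z 84..96 within rails region
m=w2m(P); k=(P[...,2]>84)&(P[...,2]<98)&(abs(m[...,0])<110)&(m[...,1]>-130)&(m[...,1]<125)
for y0 in(-80,0,80):
    q=k&(abs(m[...,1]-y0)<35); a=m[q]; 
    if q.sum()>5: 
        (c,w,an)=cv2.minAreaRect(a.astype(np.float32)); print(y0,q.sum(),np.round(c,1),np.round(w,1),round(an,1),'z',np.nanmedian(P[q][:,2]).round(1),np.polyfit(a[:,0],P[q][:,2],1).round(3))
```

```text
at [ 570.  -199.1  167.9] yaw -6.4 F [ 0.3  0.2 -0.4] open 42.7 t 28.95
-> shift [ -0.1 -23.   57.9] turn [ 0.1 -0.1 -0.3]
-80 179 [  4.2 -81.8] [172.2  31.6] 1.0 z 88.6 [1.0000e-03 8.8396e+01]
0 160 [ 1.4 -0.9] [171.   31.4] 0.2 z 88.6 [-4.0000e-03  8.8469e+01]
80 150 [ 5.5 77.5] [170.4  29.1] 0.8 z 88.2 [-4.0000e-03  8.8326e+01]
```

View pics/t5.png

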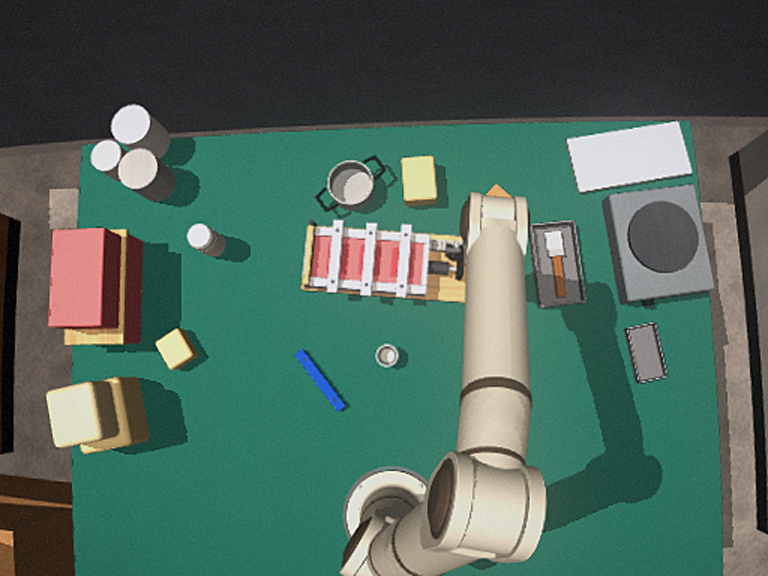

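All three bars are flat: their tops are at about 88.5 mm, within 6 mm of the middle line and square within 1°. The gate is shut and the brush is in the tray at 1.5x (557,262). Now the gauge.

Run:
```python
from h import *
h=w2m(np.array([570.25,-176.3])); print('handle',h,'rider',w2m(np.array([623.8,-234.8])))
go(*m2w(*h),62,-6.1)
f=cam('scene'); print('ptr guess',w2m(onplane(f,[(253.2,213.5)],49)),'rider scene fin',w2m(onplane(f,[(187+402/6.5,172+325/6.5)],44)))
P=cloud(f); m=w2m(P); k=(P[...,2]>40)&(P[...,2]<60)&(m[...,0]>30)&(m[...,0]<75)&(m[...,1]<-150)&(m[...,1]>-320)
print(np.c_[np.argwhere(k)[:,::-1],m[k].round(),P[k][:,2].round()])
u,v=proj(f,[*m2w(40,-225),50])[0].astype(int); c=f['frame'][v-30:v+30,u-40:u+40]; cv2.imwrite('pics/p1.png',cv2.resize(c[:,:,::-1],None,fx=9.5,fy=9.5,interpolation=cv2.INTER_CUBIC)); print(u-40,v-30)
```

```text
handle [  -2.22305843 -210.22654569] rider [  57.24018665 -262.7048744 ]
at [ 571.  -194.3  167.8] yaw -6.0 F [-0.1  0.7  0.4] open 42.5 t 29.05
-> shift [ -2.7 -17.7 105.8] turn [-0.1 -0.   0.1]
ptr guess [[  56.79675014 -210.12975129]] rider scene fin [[  73.85496683 -252.35529474]]
[[ 248.  211.   32. -211.   48.]
 [ 249.  211.   36. -211.   51.]
 [ 265.  211.   73. -163.   41.]
 [ 249.  212.   39. -213.   49.]
 [ 250.  212.   44. -213.   51.]
 [ 251.  212.   44. -208.   48.]
 [ 251.  213.   48. -213.   49.]
 [ 252.  213.   50. -210.   48.]
 [ 253.  213.   56. -210.   51.]
 [ 253.  214.   58. -213.   49.]
 [ 254.  214.   63. -212.   51.]
 [ 255.  214.   65. -209.   50.]
 [ 255.  215.   67. -212.   49.]
 [ 256.  215.   69. -209.   48.]
 [ 240.  220.   40. -263.   41.]
 [ 241.  220.   43. -261.   42.]
 [ 242.  220.   45. -258.   41.]
 [ 241.  221.   49. -266.   44.]
 [ 242.  221.   50. -263.   43.]
 [ 243.  221.   54. -261.   43.]
 [ 244.  221.   55. -258.   42.]
 [ 242.  222.   52. -265.   41.]
 [ 243.  222.   57. -265.   43.]
 [ 244.  222.   61. -264.   44.]
 [ 245.  222.   64. -261.   44.]
 [ 246.  222.   65. -258.   43.]
 [ 244.  223.   63. -266.   42.]
 [ 245.  223.   65. -263.   42.]
 [ 246.  223.   71. -265.   46.]
 [ 247.  223.   73. -261.   44.]
 [ 246.  224.   72. -265.   42.]
 [ 247.  224.   74. -262.   41.]]
207 183
```

View pics/p1.png

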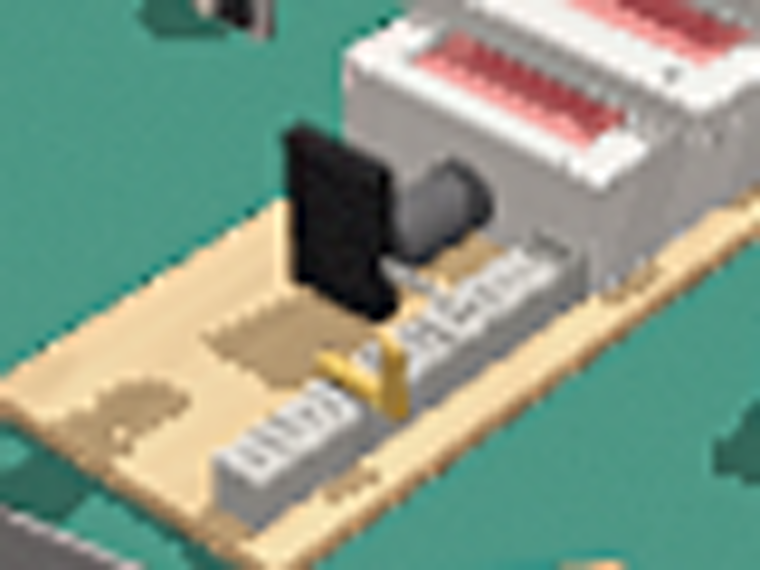

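The depth points show the pointer at mould y ≈ -211 and the rider at y ≈ -262, so the pull is about 51 mm. In the crop the pointer is at (410,275) and the rider at (370,375).

Emit:
step_arm([
  {"grip": 0,"translation": [-1,-18,20],"angular": [0,0,0]},
  {"grip": 0,"translation": [-1,-18,20],"angular": [0,0,0]},
  {"grip": 0,"translation": [-1,-18,50],"angular": [0,0,0]},
  {"grip": 0,"translation": [-1,-18,90],"angular": [0,0,0]},
  {"grip": 0,"translation": [-1,-18,106],"angular": [0,0,0]},
  {"grip": 0,"translation": [-1,-18,106],"angular": [0,0,0]},
  {"grip": 0,"translation": [-1,-18,106],"angular": [0,0,0]},
])

```text
time: 29.98
ee_pos: [572.8, -177.7, 63.0]
tool_rot: [0.999, -0.053, 0.001, 0.0]
contact_force: [0.7, 0.6, 0.5]
opening: 42.5
grip_force: 0.0
```

Emit:
step_arm([
  {"grip": -1,"translation": [0,0,0],"angular": [0,0,0]},
  {"grip": -1,"translation": [0,0,0],"angular": [0,0,0]},
  {"grip": -1,"translation": [0,0,0],"angular": [0,0,0]},
  {"grip": -1,"translation": [0,0,0],"angular": [0,0,0]},
  {"grip": -1,"translation": [0,0,0],"angular": [0,0,0]},
], newtons=90)

```text
time: 30.6
ee_pos: [572.6, -176.6, 63.0]
tool_rot: [0.999, -0.053, 0.001, -0.0]
contact_force: [-1.1, 2.2, 6.4]
opening: 12.8
grip_force: 87.9
```

```bash
cat >> h.py <<'E'
def gauge():
    f=cam('scene'); P=cloud(f); m=w2m(P); h,s,v=masks(f); x,y,z=m[...,0],m[...,1],P[...,2]
    k=(x>36)&(x<70)&(y<-170)&(y>-320)
    br=(h>18)&(h<32)&(s>120)
    a=m[k&(z>40)&(z<48)&br]; b=m[k&(z>44)&(z<56)&~br]
    print('rider',len(a),np.median(a,0).round(1),'pointer',len(b),np.median(b,0).round(1),b[:,1].std().round(1)); return f
E
python3 - <<'E'
from h import *
gauge(); s=status.observe(); print(w2m(s['ee_pos'])); go(*m2w(0,-262),62,-6.1)
E
```

```text
rider 10 [  54.9 -263.4] pointer 11 [  56.3 -211. ] 14.3
[ 1.26998661e-01 -2.10328304e+02]
at [ 572.6 -176.7   63. ] yaw -6.1 F [-0.9  2.3  6.2] open 13.0 t 30.65
-> shift [-0.2 51.7  0.9] turn [-0.1 -0.1  0. ]
```

Emit:
step_arm([
  {"grip": -1,"translation": [0,10,0],"angular": [0,0,0]},
  {"grip": -1,"translation": [0,20,0],"angular": [0,0,0]},
  {"grip": -1,"translation": [0,30,0],"angular": [0,0,0]},
  {"grip": -1,"translation": [0,40,0],"angular": [0,0,0]},
  {"grip": -1,"translation": [0,48,0],"angular": [0,0,0]},
  {"grip": -1,"translation": [0,52,0],"angular": [0,0,0]},
  {"grip": -1,"translation": [0,52,0],"angular": [0,0,0]},
])

```text
time: 31.52
ee_pos: [567.1, -226.6, 63.0]
tool_rot: [0.999, -0.053, 0.001, -0.001]
contact_force: [-2.0, 7.3, 7.3]
opening: 13.0
grip_force: 88.2
```

Run:
```python
from h import *
gauge(); s=status.observe(); print(w2m(s['ee_pos']),s['contact_force'],s['opening'])
gauge()
```

```text
rider 8 [  54.  -263.4] pointer 13 [  51.9 -262.1] 1.7
[ 1.91423951e-02 -2.60293704e+02] [-2.23512593  7.09859781  7.7875073 ] 12.75242399505717
rider 9 [  55.3 -264.8] pointer 12 [  52.5 -260.7] 2.0
```

Emit:
step_arm([
  {"grip": -1,"translation": [0,2,0],"angular": [0,0,0]},
  {"grip": -1,"translation": [0,2,0],"angular": [0,0,0]},
  {"grip": -1,"translation": [0,2,0],"angular": [0,0,0]},
  {"grip": -1,"translation": [0,2,0],"angular": [0,0,0]},
  {"grip": -1,"translation": [0,2,0],"angular": [0,0,0]},
  {"grip": -1,"translation": [0,2,0],"angular": [0,0,0]},
  {"grip": -1,"translation": [0,2,0],"angular": [0,0,0]},
  {"grip": -1,"translation": [0,2,0],"angular": [0,0,0]},
])

```text
time: 32.62
ee_pos: [567.0, -227.9, 63.0]
tool_rot: [0.999, -0.052, 0.001, -0.002]
contact_force: [-1.5, 7.1, 7.0]
opening: 12.7
grip_force: 88.4
```

Emit:
step_arm([
  {"grip": -1,"translation": [0,0,0],"angular": [0,0,0]},
  {"grip": -1,"translation": [0,0,0],"angular": [0,0,0]},
  {"grip": -1,"translation": [0,0,0],"angular": [0,0,0]},
  {"grip": -1,"translation": [0,0,0],"angular": [0,0,0]},
  {"grip": -1,"translation": [0,0,0],"angular": [0,0,0]},
  {"grip": -1,"translation": [0,0,0],"angular": [0,0,0]},
  {"grip": -1,"translation": [0,0,0],"angular": [0,0,0]},
  {"grip": -1,"translation": [0,0,0],"angular": [0,0,0]},
])

```text
time: 33.62
ee_pos: [566.9, -227.9, 62.9]
tool_rot: [0.999, -0.052, 0.001, -0.002]
contact_force: [-1.9, 8.2, 6.6]
opening: 12.4
grip_force: 88.4
```

Emit:
step_arm([
  {"grip": -1,"translation": [0,0,0],"angular": [0,0,0]},
  {"grip": -1,"translation": [0,0,0],"angular": [0,0,0]},
  {"grip": -1,"translation": [0,0,0],"angular": [0,0,0]},
  {"grip": -1,"translation": [0,0,0],"angular": [0,0,0]},
  {"grip": -1,"translation": [0,0,0],"angular": [0,0,0]},
  {"grip": -1,"translation": [0,0,0],"angular": [0,0,0]},
])

```text
time: 34.38
ee_pos: [567.0, -227.9, 63.0]
tool_rot: [0.999, -0.052, 0.001, -0.002]
contact_force: [-1.8, 8.1, 8.4]
opening: 12.9
grip_force: 88.4
```

Run:
```python
from h import *
f=gauge(); s=status.observe(); print(w2m(s['ee_pos']),s['contact_force'],s['opening'])
# handle face in depth
P=cloud(f); m=w2m(P); k=(abs(m[...,0])<22)&(P[...,2]>30)&(P[...,2]<60)&(m[...,1]<-200)&(m[...,1]>-320); print('handle face y (expect ptr-7)',np.median(m[k],0))
u,v=proj(f,[*m2w(40,-250),50])[0].astype(int); c=f['frame'][v-30:v+30,u-40:u+40]; cv2.imwrite('pics/p2.png',cv2.resize(c[:,:,::-1],None,fx=9.5,fy=9.5,interpolation=cv2.INTER_CUBIC))
```

```text
rider 7 [  57.8 -265.2] pointer 10 [  53.1 -263.5] 1.8
[ 5.28878044e-03 -2.61888915e+02] [-2.05221322  6.67581704  8.34760481] 12.38220104900447
handle face y (expect ptr-7) [   4.16763895 -268.02028797]
```

View pics/p2.png

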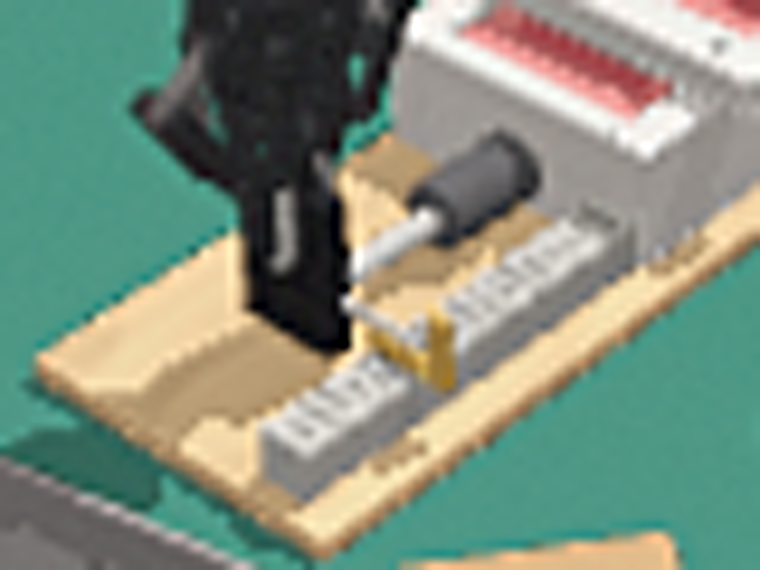

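The pointer stands over the brass rider, at crop (430,330), and has stayed there for more than 2 s. Now I return the gauge home and release it.

Emit:
step_arm([
  {"grip": -1,"translation": [0,-10,0],"angular": [0,0,0]},
  {"grip": -1,"translation": [0,-20,0],"angular": [0,0,0]},
  {"grip": -1,"translation": [0,-30,0],"angular": [0,0,0]},
  {"grip": -1,"translation": [0,-40,0],"angular": [0,0,0]},
  {"grip": -1,"translation": [0,-50,0],"angular": [0,0,0]},
  {"grip": -1,"translation": [0,-52,0],"angular": [0,0,0]},
  {"grip": -1,"translation": [0,-52,0],"angular": [0,0,0]},
])

```text
time: 35.3
ee_pos: [572.4, -178.0, 63.0]
tool_rot: [0.999, -0.053, 0.001, -0.001]
contact_force: [-1.4, 3.2, 6.1]
opening: 12.7
grip_force: 88.0
```

Emit:
step_arm([
  {"grip": 0,"translation": [0,0,0],"angular": [0,0,0]},
  {"grip": 0,"translation": [0,0,0],"angular": [0,0,0]},
  {"grip": 0,"translation": [0,0,0],"angular": [0,0,0]},
  {"grip": 0,"translation": [0,0,-50],"angular": [0,0,0]},
  {"grip": 0,"translation": [0,0,-110],"angular": [0,0,0]},
  {"grip": 0,"translation": [-150,0,-130],"angular": [0,0,0]},
  {"grip": 0,"translation": [-150,0,-130],"angular": [0,0,0]},
  {"grip": 0,"translation": [-150,0,-130],"angular": [0,0,0]},
])

```text
time: 36.3
ee_pos: [418.5, -163.8, 191.5]
tool_rot: [0.999, -0.054, -0.001, 0.0]
contact_force: [0.1, -0.4, -0.1]
opening: 42.9
grip_force: 0.0
```

Run:
```python
from h import *
f=gauge(); save(f,'end.png'); P=cloud(f); m=w2m(P); k=(P[...,2]>84)&(P[...,2]<98)&(abs(m[...,0])<110)&(m[...,1]>-130)&(m[...,1]<125)
for y0 in(-80,0,80):
    q=k&(abs(m[...,1]-y0)<35); c,w,an=cv2.minAreaRect(m[q].astype(np.float32)); print(y0,np.round(c,1),np.round(w),round(an,1),np.nanmedian(P[q][:,2]).round(1))
f=cam('top'); h,s,v=masks(f); w=(h>5)&(h<25)&(s>80)&(v>60); w[:,:345]=0;w[:150]=0;w[205:]=0;w[:,395:]=0
print('brush handle',rects(f,w,25,20)); s=status.observe(); print(s['time'],s['ee_pos'],s['contact_force'])
```

```text
rider 11 [  53.4 -263.1] pointer 12 [  56.5 -210.8] 18.7
-80 [  4.1 -79.2] [169.  31.] 0.4 88.3
0 [2.3 0.4] [ 29. 170.] 89.0 88.8
80 [ 5.3 76.2] [ 30. 171.] 89.7 88.7
brush handle [(array([372., 184.]), 549.1, -415.2, 96, 23, 3.5)]
36.4 [ 419.08732649 -164.15515752  191.71601421] [ 0.56826203  0.49879262 -0.48741647]
```

View pics/end.png

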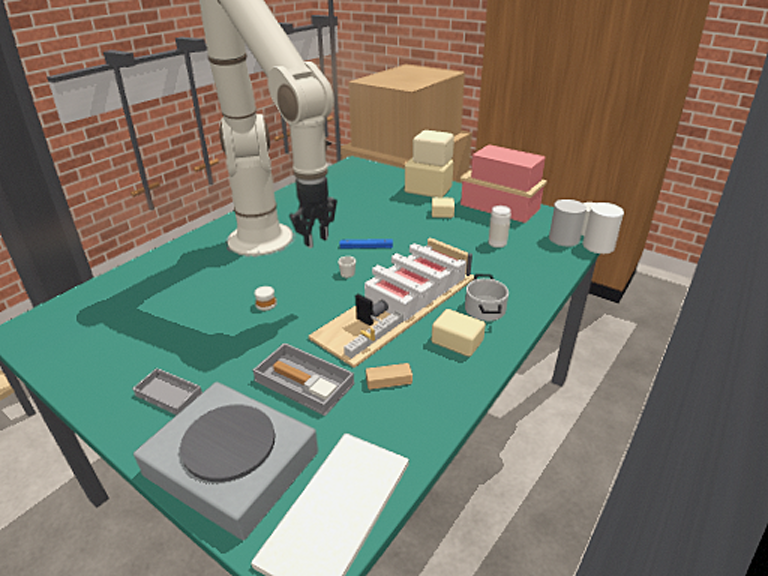

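The end view shows the gate shut, three bars across the rails, the brush in the large tray at (305,375), and the gauge home. The arm is clear of everything.

```bash
python3 -c "
from h import *
print(hand_in())"
```

```text
the job is handed in; nothing more can be done
None
```

The job is handed in, result not shown: brush in the large tray, gate clicked shut, all three bars flat across the rails, and the gauge held at the rider for over 2 s and back home, all checked in the cameras or by force.

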